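# Set an eccentric guide roller to a gauge

### The arm

A 6-joint arm with a two-finger parallel gripper is mounted at the origin on the work surface. World frame = base frame: x ahead of the robot, y to its left, z up, the work surface at z = 0. Lengths are in m, angles in degrees, forces in N, time in s.
With the tool pointing down it reaches from about 0.3 to 0.75 m from the base axis. Payload 8.5 kg.
Tool frame: the origin (TCP) lies midway between the tips of the shut fingers; the grasp point (between the pads) lies env.tcp_to_grasp behind it (env.tcp_to_grasp is the distance from the TCP to the grasp point, in m); z points along the fingers, y is the line along which they close (so a half turn about z gives the same grasp; the last joint's range is limited). The gripper opens to 85 mm and grips with 20 to 120 N. Pads are 22 mm wide; open, the fingers measure 114 mm over their backs; the gripper's body (76 mm by 85 mm) begins 54 mm behind the grasp point. The pads swing forward as they close: fully open they stand 13 mm farther back than shut.
Start: joints at [-77.309, 21.807, 74.336, -0, 83.858, -12.336], TCP at [0.233, -0.498, 0.231] pointing down, gripper open.
Joint ranges: [-178.18, 178.18], [-50.72, 133.34], [12.68, 142.11], [-81.47, 261.47], [9.98, 163.14], [-165.26, 165.26]. Speed limits (degrees/s): [136.94, 136.94, 180, 180, 180, 180].

### API

Orientations are given as a 3x3 rotation matrix whose columns are the frame's x, y, z axes.
In Python, from rig import observe, optics, job, env gives the robot as it stands. The module is installed in compiled form; this text tells all that it offers.
- The arm moves only by the shell command python3 -m jog 'ROWS' [FORCE]. ROWS is JSON, a list of rows, each a list of 7 numbers: the turn, a rotation vector about the tool's x, y, z in rad, then the shift along the tool's x, y, z in m, then the opening in per cent of the stroke, from 0 (shut) to 100 (fully open). A call has 1 to 10 rows; each row shifts and turns the commanded pose from where the row before left it, along the tool's axes as they then stand; what a row does not reach is not made up. A row lasts 1/8 s, in which the tool goes at most 62.5 mm and 10.7 degrees, less where a joint would pass 70% of its speed; a pose out of reach is approached as far as the arm can. A call is refused whole if a number of a shift passes 0.0625 or a number of a turn 0.188, either way. A call with a gripper value outside its range is refused whole. The fingers move at their own pace and stop on an object; FORCE is the grip in N (left out, the last holds). Time passes only in rows, so rows that do not move let the fingers close. It gives the time, the measured TCP pose, the force, the opening and the grip force at its end, in the units of the state.
- observe(): the state, without advancing time (a new reading comes with each control period).
- optics.get_image(name): name is "scene" or "side" or "wrist"; returns a dict with "pixels" (400x640x3 uint8, red, green, blue), "mtx" (3x3 intrinsics, pixels), "rvec" (rotation vector, rad) and "tvec" (3), from world to camera coordinates, as OpenCV has them. Camera axes: x right, y down, z forward; pixel columns grow to the right and rows downward; lengths in m; the calibration is good to about 2 mm. A picture is of the moment at which its call begins. There is no depth.
- job.close_job(): hands the job in; it is judged then, once.
The state is a dict: "time_s": time; "q": joint angles; "qvel": joint speeds; "joint_efforts": joint torques, N m; "position": TCP position; "tool_rot": TCP orientation; "ft_force": force on the tool from outside, world axes, zero at the start; "wrist_torque": the same for the moment, N m; "grip_width": finger opening in m; "gripper_force": force on a finger pad.
Only numpy, scipy, OpenCV 4.12 (cv2) and the standard library are available. Lean on these libraries where they do the work, as an engineer would, in place of code of your own. Each camera call takes 0.05 s, during which the arm holds its last target. There are 200 camera calls.

### The job

Lay the 20 mm gauge (green handle) in the lane of the guide unit, nose fully home against the blue end stop, and turn the eccentric bolt clockwise until its roller nips the gauge lightly against the orange spring pad: it should slide with an even drag of roughly 6 N while it moves, neither loose nor jammed. Check that by drawing the gauge about 15 mm out of the lane, adjust the bolt if needed, then slide the gauge fully home again and leave it there, nipped with that same light drag. Leave the thin yellow gauge and everything else on the bench alone.

Things in the scene. Friction and masses are not known exactly. Their poses are not given: they have to be found in the camera images.
- station: Guide unit on the bench: aluminium plate, 10 mm thick, x -120..+70, y -70..+80 mm in its frame. Origin on the bench under the lane's centre line, z up. The lane runs along its x on the plate's flat top; the gauge lies in it nose to +x. Eccentric roller on the -y side (pivot at x +5, y -21 mm), orange spring pad on the +y side. The gap between them starts at 24 to 31 mm.
- stop_face (a point): Middle of the foot of the blue end stop's face, on the plate's top (10 mm above the bench), at station x = +35, y = 0; axes as the station. The stop is 26 mm wide, 32 mm tall.
- pad_face (a point): Nominal middle of the relaxed orange pad's face: station x -5, y +13.5 mm, 20 mm above the bench. Fixed to the plate: it does not follow the real pad, whose mounting is off by up to 3.5 mm either way in y, unreported. Pad 50 mm long, 10..33 mm above the bench; a 2.5 N/mm spring pushes it to the lane, travel 15 mm. Grey block behind at y +39..+53, top 34 mm above the bench.
- cam: Eccentric bolt with roller, vertical axis; origin on the axis, 10 mm above the bench. Grey roller, spinning freely: radius 16 mm, 12..32 mm above the bench, centre 10 mm off the axis along the bolt's own -y. Angle a is 0 with its axes along the station's and grows clockwise seen from above; starts at 0.2..0.5, stop at 2.6 rad. The roller's lane-side edge is at station y = -5 - 10 cos(a) mm. 0.22 N m; stays put.
- bolt_head (a point): Centre of the bolt's black bar head, 100 mm above the bench: 36 mm long along the bolt's own y, 12 mm thick along its x, 84..116 mm above the bench, on a round stem of 7 mm radius. A red dot on top marks the roller's side. Axes as cam.
- gauge_handle (a point): Centre of the green handle of the 20 mm gauge, 45 mm above its underside: 14 mm thick (its x), 20 mm wide (its y), 22..68 mm above the underside. The gauge starts upright on the bench, 0.12 to 0.25 kg. Home in the lane, it is at station x -55 mm, 55 mm above the bench. Sliding drag in the lane: about 1.0 (0.8 to 1.2) times the roller's push, plus 1 N. Read standing still after 3 mm pull steps: about 2.3 N + 0.42 x push (0 if loose).
- gauge_nose (a point): Nose tip of the 20 mm gauge, 11 mm above its underside; x points out of the nose, z up. The white blade is 20 mm wide (last 7 mm: 16 mm), 22 mm tall, and reaches from this tip to 115 mm behind it; the handle's centre is 90 mm behind the tip.
- gauge_thin_handle (a point): Centre of the yellow handle of a second gauge of the same shape, only 15 mm wide: not to be used.
There are look-alikes about, which are no part of the job. What is shaped like the part that bears gauge_handle but black is not meant. Of the things shaped like the station, the aluminium one is meant.

How it is judged (in metres and radians):
On the way, in this order (a step that is already met when the one before it is completed fails the run):
1. the 20 mm gauge lies in the lane, nose within 4 mm of the end stop (y of gauge_nose in the frame of station between -0.012 and 0.02 m and z of gauge_nose in the frame of station between 0.017 and 0.025 m and angle between gauge_nose's own z axis and vertical below 0.06 rad and angle between the x axis of gauge_nose and the x axis of station, either way round below 0.1 rad and x of gauge_nose in the frame of station above 0.031 m), for 0.2 s.
2. the gauge, drawn 10 to 35 mm out, is nipped by the roller with 3 to 8 N (y of gauge_nose in the frame of station between -0.012 and 0.02 m and z of gauge_nose in the frame of station between 0.017 and 0.025 m and angle between gauge_nose's own z axis and vertical below 0.06 rad and angle between the x axis of gauge_nose and the x axis of station, either way round below 0.1 rad and contact force between gauge and cam between 3 and 8 N and x of gauge_nose in the frame of station between 0 and 0.025 m), for 0.2 s.
At the end, for the whole second after the job is handed in: The 20 mm gauge lies flat in the lane at rest, nose within 4 mm of the end stop, and the roller presses on it with 3 to 8 N (all of step 1 and contact force between gauge and cam between 3 and 8 N and linear speed of gauge below 0.01 m/s); the robot touches nothing.
It fails at once if the roller is forced on the gauge with more than 22 N (contact force between gauge and cam above 22 N).
It fails at once if the thin gauge is moved by more than 20 mm (distance of gauge_thin_handle from where it was at the start of the episode above 0.02 m).
It fails at once if another thing on the bench is moved by more than 30 mm (distance of any of amber_jar, amber_jar2, white_bottle, dish, spanner, bush from where it was at the start of the episode above 0.03 m).
It also fails if it takes over 72 s, if anything falls off the work surface, if the arm or the gripper's body presses on something with over 40 N, if the wrist force passes 120 N, or if a joint passes its speed limit or range.

## Working session

There is one attempt and no reset: what is moved stays moved. The work goes in short steps, Python scripts to look and compute and a shell command to move; the robot and the scene stay as the last step left them, time stands still between calls to the robot, and variables do not carry over. Pictures are saved under pics/ and viewed, at most 10 in all, crops included, and the job is handed in when it is done.

```bash
mkdir -p pics
python3 - <<'E'
from rig import observe, optics, job, env
import cv2, pickle, numpy as np
s=observe(); print(s['time_s'],s['position'],s['tool_rot'],s['grip_width'],env.tcp_to_grasp,s['ft_force'])
d={}
for n in ("scene","side","wrist"):
    d[n]=optics.get_image(n); cv2.imwrite(f"pics/{n}0.png",d[n]["pixels"][...,::-1])
    R=cv2.Rodrigues(np.array(d[n]['rvec'],float))[0]; print(n,(-R.T@np.array(d[n]['tvec']).ravel()).round(3))
pickle.dump(d,open("p0.pkl","wb"))
E
```

```text
0.0 [ 0.23260327 -0.4980647   0.23070186] [[ 9.06100924e-01  4.23061456e-01 -3.47046725e-04]
 [ 4.23061487e-01 -9.06099782e-01  1.47115665e-03]
 [ 3.07930714e-04 -1.47983850e-03 -9.99998858e-01]] 0.08527835068699548 0.0187 [ 0.52705664 -0.04358599 -0.25986758]
scene [0.888 0.039 0.631]
side [ 0.414 -0.622  0.664]
wrist [ 0.297 -0.468  0.373]
```

View pics/scene0.png

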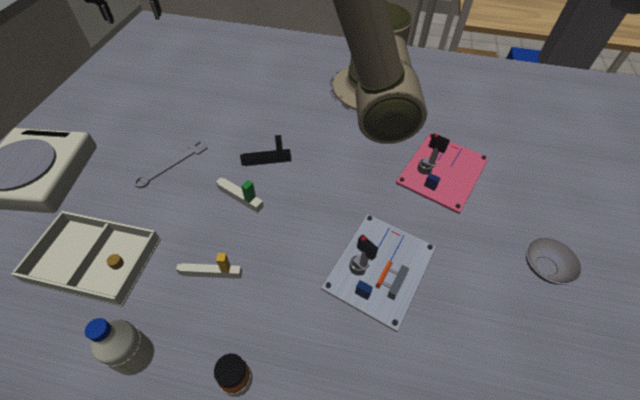

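View pics/side0.png

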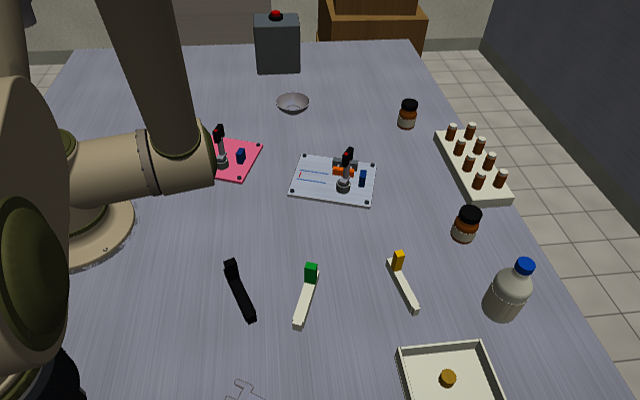

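Look-alikes: gauges are green (scene 249,188), yellow thin (223,262) and black (278,145). Stations are aluminium (380,270) and pink (443,170). I choose the green gauge and the aluminium station, and check both in one close crop.

Run:
```python
import cv2, pickle, numpy as np
d=pickle.load(open("p0.pkl","rb"))
def c(n,x,y,w,h,k): return cv2.resize(d[n]["pixels"][y:y+h,x:x+w,::-1],None,fx=k,fy=k,interpolation=cv2.INTER_CUBIC)
L=np.vstack([c("scene",315,207,128,128,3.125),c("scene",205,173,80,40,5)])
R=np.vstack([c("side",285,140,100,75,4),c("side",265,258,100,75,4)])
cv2.imwrite("pics/c1.png",np.hstack([L,R]))
```

```text
(no output)
```

View pics/c1.png

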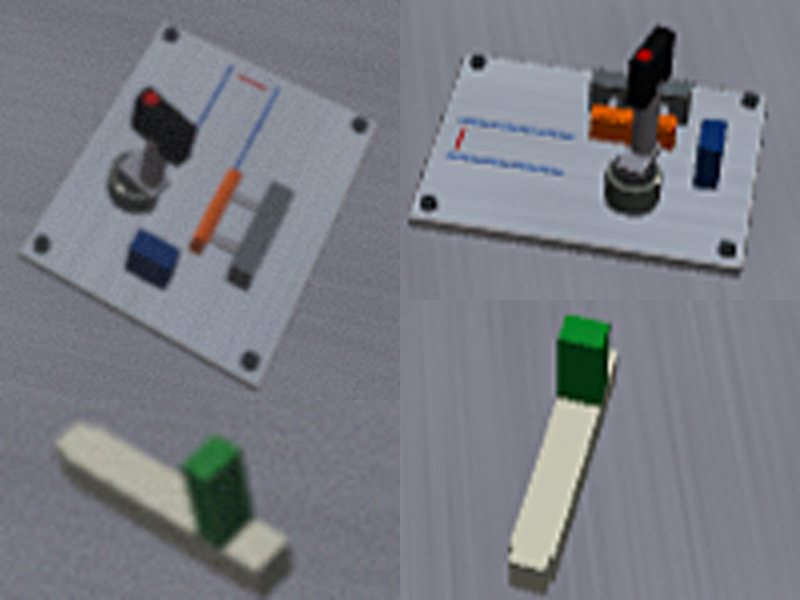

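```bash
cat > h.py <<'E'
import cv2, numpy as np
from scipy.optimize import least_squares
def proj(im,P): return cv2.projectPoints(np.array(P,float).reshape(-1,1,3),np.array(im['rvec'],float),np.array(im['tvec'],float),np.array(im['mtx'],float),None)[0].reshape(-1,2)
def fitpose(obs,x0):
    """obs: list of (im, pts local Nx3, pix Nx2); returns x,y,yaw"""
    def r(p):
        c,s=np.cos(p[2]),np.sin(p[2]); R=np.array([[c,-s,0],[s,c,0],[0,0,1]])
        return np.concatenate([(proj(i,np.array(P)@R.T+[p[0],p[1],0])-q).ravel() for i,P,q in obs])
    s=least_squares(r,x0,loss='soft_l1'); return s.x,r(s.x)
def ray(im,uv,z):
    R=cv2.Rodrigues(np.array(im['rvec'],float))[0]; t=np.array(im['tvec'],float).ravel()
    n=cv2.undistortPoints(np.array([[uv]],float),np.array(im['mtx'],float),None)[0,0]
    C=-R.T@t; d=R.T@np.array([n[0],n[1],1]); return C+d*(z-C[2])/d[2]
E
python3 - <<'E'
from h import *; import pickle
d=pickle.load(open("p0.pkl","rb")); S,D=d['scene'],d['side']
u=lambda o,k,q:np.array(o)+(np.array(q,float)+.5)/k-.5
cor=np.array([[-.12,-.07,.01],[-.12,.08,.01],[.07,.08,.01],[.07,-.07,.01]])
qs=u((315,207),3.125,[(165,22),(377,122),(258,383),(22,250)])
qd=u((285,140),4,[(12,219),(66,52),(368,92),(342,264)])
for obs in ([(S,cor,qs)],[(D,cor,qd)],[(S,cor,qs),(D,cor,qd)]):
    p,r=fitpose(obs,[.5,-.2,0]); print('station',p.round(4),np.degrees(p[2]).round(2),r.round(1))
G=np.array([[0,0,.068],[.09,0,.022],[-.025,0,.022]])
gs=u((205,173),5,[(213,59),(70,36),(279,153)]); gd=u((265,258),4,[(186,31),(131,269),(216,52)])
for obs in ([(S,G,gs)],[(D,G[:2],gd[:2])],[(S,G,gs),(D,G[:2],gd[:2])]):
    for a in (0,3):
        p,r=fitpose(obs,[.5,-.2,a]); print('gauge',p.round(4),np.degrees(p[2]).round(2),r.round(1))
print('dot',ray(S,u((315,207),3.125,(151,98)),.116),ray(D,u((285,140),4,(245,55)),.116))
E
```

```text
station [ 0.5762  0.078  -0.3125] -17.91 [-0.3 -1.3  1.1 -0.4  0.4  1.1 -1.3 -0.1]
station [ 0.5749  0.0789 -0.298 ] -17.08 [-0.5 -0.7 -0.3  0.1 -0.1  0.2  1.1  0.2]
station [ 0.5753  0.0784 -0.3065] -17.56 [-0.4 -1.6  1.1 -1.1  1.   0.6 -0.9 -0.2 -0.5 -1.   0.3  0.   0.4  0.4
  1.   0.5]
gauge [ 0.4698 -0.193  -1.9245] -110.26 [ 0.5 -0.3 -0.3 -0.1 -0.2  0.4]
gauge [ 0.4698 -0.193   4.3587] 249.74 [ 0.5 -0.3 -0.3 -0.1 -0.2  0.4]
gauge [ 0.4673 -0.1959 -1.9281] -110.47 [-0.1  0.3  0.  -0.2]
gauge [ 0.4673 -0.1959  4.3551] 249.53 [-0.1  0.3  0.  -0.2]
gauge [ 0.4682 -0.1944 -1.9309] -110.63 [ 0.  -1.  -0.4 -1.  -0.7 -0.3  0.4 -0.5  0.4 -1.1]
gauge [ 0.4682 -0.1944  4.3522] 249.37 [ 0.  -1.  -0.4 -1.  -0.7 -0.3  0.4 -0.5  0.4 -1.1]
dot [0.56904968 0.04744319 0.116     ] [0.56659089 0.04814381 0.116     ]
```

View pics/wrist0.png

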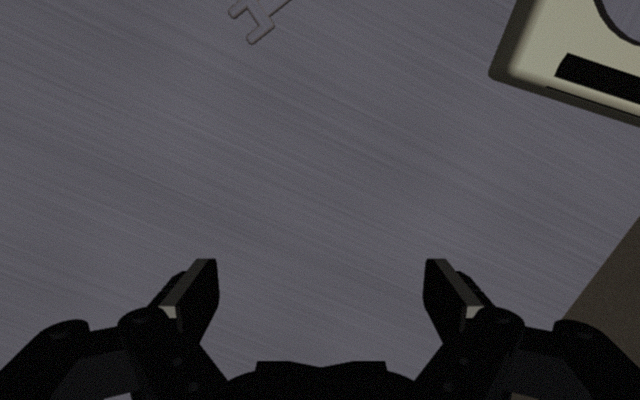

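Scene, side and crop show the green-handled white gauge with its handle at the tail (scene 248,185) and the aluminium plate with blue stop and red-dotted head (363,238). The wrist view shows only bench, spanner and fingers. Estimated poses are station (0.5755, 0.078, -17.5°), gauge (0.468, -0.1945, -110.5°) and bolt a≈0.28, which agrees with the given ranges. Moving to hover over the gauge, tool y along gauge x.

```bash
python3 -m jog '[[0,0,0,0.0427,-0.0219,0.006,60],[0,0,0,0.0427,-0.0219,0.006,60],[0,0,0,0.0427,-0.0219,0.006,60],[0,0,0,0.0427,-0.0219,0.006,60],[0,0,0,0.0427,-0.0219,0.006,60],[0,0,0,0.0427,-0.0219,0.006,60],[0,0,0,0.0427,-0.0219,0.006,60],[0,0,0,0.0427,-0.0219,0.006,60]]' 40 && python3 -m jog '[[0,0,0.16,0,0,0,60],[0,0,0.16,0,0,0,60],[0,0,0.16,0,0,0,60],[0,0,0.16,0,0,0,60],[0,0,0.154,0,0,0,60],[0,0,0,0,0,0,60]]'
python3 - <<'E'
from h import *; from rig import observe,optics; import pickle
s=observe(); w=optics.get_image('wrist'); pickle.dump((s,w),open('w1.pkl','wb')); im=w['pixels'][...,::-1].copy()
print(s['tool_rot'].round(3)if hasattr(s['tool_rot'],'round') else s['tool_rot'])
cv2.imwrite('pics/w1.png',im)
c,q=np.cos(np.radians(-110.5)),np.sin(np.radians(-110.5))
print(proj(w,[[.468,-.1945,.068],[.468+.09*c,-.1945+.09*q,.022],[.468-.025*c,-.1945-.025*q,.022]]).round(1))
E
```

```text
time_s: 1.15
position: [0.4688, -0.1937, 0.183]
tool_rot: [[0.906, 0.423, -0.0], [0.423, -0.906, 0.0], [-0.0, -0.0, -1.0]]
ft_force: [-0.1, -0.5, -0.4]
grip_width: 0.0514
gripper_force: 0.0
time_s: 1.9
position: [0.468, -0.195, 0.1831]
tool_rot: [[0.937, -0.348, -0.0], [-0.348, -0.937, 0.0], [-0.0, -0.0, -1.0]]
ft_force: [0.5, 0.8, -0.6]
grip_width: 0.0511
gripper_force: 0.0
[[ 0.937 -0.348 -0.   ]
 [-0.348 -0.937  0.   ]
 [-0.    -0.    -1.   ]]
[[320.6 198.4]
 [420.7 185.1]
 [292.8 184.8]]
```

View pics/w1.png

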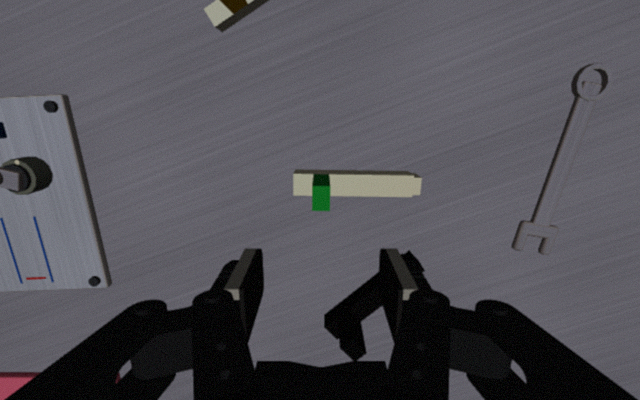

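The wrist view shows the green handle top at (321,200), nose at (421,186) and tail at (293,184). That is within 2 px of prediction, so I descend and grip.

```bash
python3 -m jog '[[0,0,0,0,0,0.0490,60],[0,0,0,0,0,0.0490,60],[0,0,0,0,0,0.0490,60],[0,0,0,0,0,0,0],[0,0,0,0,0,0,0],[0,0,0,0,0,0,0],[0,0,0,0,0,0,0]]' 50 && python3 -m jog '[[0,0,0,0,0,-0.05,0],[0,0,0,0,0,-0.05,0],[0,0,0,0,0,-0.03,0]]'
```

```text
time_s: 2.82
position: [0.4689, -0.1956, 0.0381]
tool_rot: [[0.937, -0.349, 0.003], [-0.349, -0.937, -0.002], [0.003, 0.001, -1.0]]
ft_force: [-1.0, 0.2, 7.1]
grip_width: 0.0133
gripper_force: 50.9
time_s: 3.2
position: [0.4684, -0.1952, 0.1695]
tool_rot: [[0.937, -0.349, 0.003], [-0.349, -0.937, -0.002], [0.004, 0.001, -1.0]]
ft_force: [0.6, -0.1, -1.9]
grip_width: 0.0136
gripper_force: 49.8
```

```bash
python3 -m jog '[[0,0,0,-0.025,-0.0476,0,0],[0,0,0,-0.025,-0.0476,0,0],[0,0,0,-0.025,-0.0476,0,0],[0,0,0,-0.025,-0.0476,0,0],[0,0,0,-0.025,-0.0476,0,0],[0,0,0,-0.025,-0.0476,0,0]]' && python3 -m jog '[[0,0,-0.162,0,0,0,0],[0,0,-0.162,0,0,0,0],[0,0,-0.162,0,0,0,0],[0,0,-0.162,0,0,0,0],[0,0,-0.162,0,0,0,0],[0,0,-0.162,0,0,0,0],[0,0,-0.162,0,0,0,0],[0,0,-0.162,0,0,0,0],[0,0,-0.162,0,0,0,0],[0,0,-0.162,0,0,0,0]]' && python3 -m jog '[[0,0,0,0,0,0,0],[0,0,0,0,0,0,0]]'
python3 - <<'E'
from h import *; from rig import observe,optics; import pickle
s=observe(); d={n:optics.get_image(n) for n in('wrist','scene','side')}; pickle.dump((s,d),open('w2.pkl','wb'))
cv2.imwrite('pics/w2.png',d['wrist']['pixels'][...,::-1])
R=np.array([[.9537,.3007,0],[-.3007,.9537,0],[0,0,1]])
f=lambda P:(np.array(P)@R.T+[.5755,.0784,0])
for n in d: print(n,proj(d[n],f([[-.12,-.07,.01],[-.12,.08,.01],[.07,.08,.01],[.07,-.07,.01],[.035,-.013,.042],[.035,.013,.042]])).round(0).tolist())
E
```

```text
time_s: 3.95
position: [0.4269, 0.1266, 0.1671]
tool_rot: [[0.937, -0.35, 0.001], [-0.35, -0.937, 0.0], [0.001, -0.001, -1.0]]
ft_force: [0.3, -0.4, -1.4]
grip_width: 0.0132
gripper_force: 49.7
time_s: 5.2
position: [0.4273, 0.1249, 0.167]
tool_rot: [[0.298, 0.955, 0.001], [0.955, -0.298, 0.0], [0.0, 0.001, -1.0]]
ft_force: [-0.6, 0.6, -1.1]
grip_width: 0.0132
gripper_force: 49.8
time_s: 5.45
position: [0.4273, 0.1249, 0.1666]
tool_rot: [[0.306, 0.952, 0.0], [0.952, -0.306, -0.0], [0.0, 0.0, -1.0]]
ft_force: [-0.5, 0.4, -1.5]
grip_width: 0.0135
gripper_force: 49.8
wrist [[358.0, 258.0], [362.0, 91.0], [593.0, 89.0], [560.0, 257.0], [556.0, 209.0], [562.0, 178.0]]
scene [[367.0, 212.0], [436.0, 245.0], [398.0, 330.0], [321.0, 287.0], [360.0, 278.0], [373.0, 286.0]]
side [[287.0, 193.0], [301.0, 153.0], [377.0, 163.0], [371.0, 206.0], [360.0, 176.0], [361.0, 169.0]]
```

View pics/w2.png

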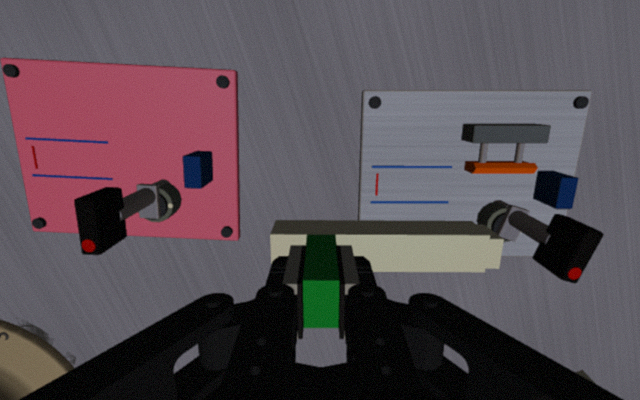

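The wrist view shows the held gauge level, nose at about (501,252), handle at (320,280). The plate corners at (362,91) and (591,92) match the predicted pose. The orange pad's lane edge is near v=172, the blue stop at (555,188) and the red dot at (574,273). Extracting edges in code.

Run:
```python
from h import *; import pickle
s,d=pickle.load(open('w2.pkl','rb')); w=d['wrist']; im=w['pixels'].astype(float); g=cv2.GaussianBlur(im,(0,0),1).mean(2)
Ri=np.array([[.9537,-.3007],[.3007,.9537]])
st=lambda uv,z:(Ri@(ray(w,uv,z)[:2]-[.5755,.0784])*1000).round(1)
print('tcp st',(Ri@(np.array(s['position'])[:2]-[.5755,.0784])*1000).round(1))
def edge(u,v0,v1,sgn):
    c=np.gradient(g[v0:v1,u])*sgn; i=int(np.argmax(c)); 
    o=0 if i in(0,len(c)-1) else .5*(c[i-1]-c[i+1])/(c[i-1]-2*c[i]+c[i+1]); return v0+i+o
z=.1505
for u in(280,292,380,410,440,470,482):
    a,b=edge(u,228,245,1),edge(u,262,280,-1); print(u,round(a,1),round(b,1),st((u,a),z),st((u,b),z))
for v in(242,250,256): # nose tip
    r=np.gradient(g[v,490:512]); i=int(np.argmin(r)); print('nose',v,490+i,st((490+i,v),z))
or_=(im[...,0]-im[...,2]>60)&(im[...,1]<140); 
for u in range(470,536,10):
    v=np.where(or_[150:185,u])[0]+150; print('pad',u,v.min(),v.max(),st((u,v.max()+.5),.033))
bl=(im[...,2]-im[...,0]>40)
for u in(390,410,430):
    print('lane',u,[st((u,v),.01).tolist() for v in np.where(bl[150:225,u])[0]+150])
ys,xs=np.where((im[...,0]>150)&(im[...,1]<60)&(np.arange(640)[None]>540)); print('dot',xs.mean(),ys.mean(),st((xs.mean(),ys.mean()),.116))
print('corners',st((362,91),.01),st((591,92),.01))
```

```text
tcp st [-155.3   -0.2]
280 233.7 272.9 [-174.5    9.1] [-175.3  -12.1]
292 234.0 273.1 [-168.7    8.9] [-169.3  -12.2]
380 234.1 271.3 [-125.7    8.6] [-124.9  -11.5]
410 234.4 271.6 [-111.     8.4] [-109.7  -11.7]
440 234.4 271.7 [-96.4   8.3] [-94.6 -11.9]
470 234.7 271.7 [-81.7   8. ] [-79.4 -12. ]
482 234.7 271.9 [-75.8   8. ] [-73.3 -12.1]
nose 242 503 [-65.    4.1]
nose 250 502 [-64.9  -0.2]
nose 256 501 [-64.9  -3.4]Traceback (most recent call last):
  File "<stdin>", line 16, in <module>
    return umr_minimum(a, axis, None, out, keepdims, initial, where)
ValueError: zero-size array to reduction operation minimum which has no identity
```

Run:
```python
from h import *; import pickle
s,d=pickle.load(open('w2.pkl','rb')); w=d['wrist']; im=w['pixels'].astype(int)
Ri=np.array([[.9537,-.3007],[.3007,.9537]])
st=lambda uv,z:(Ri@(ray(w,uv,z)[:2]-[.5755,.0784])*1000).round(1)
print(im[155:180:2,500].tolist())
for u in (475,490,500,515,530):
    v=np.where((im[150:185,u,0]-im[150:185,u,2])>50)[0]+150
    if len(v): print('pad',u,v.min(),v.max(),st((u,v.max()+.5),.033))
m=(im[...,2]-im[...,0]>35)
for u in(390,420): print('lane',u,[st((u,v),.01).tolist() for v in np.where(m[150:225,u])[0]+150])
m=(im[...,0]>130)&(im[...,1]<70)&(np.arange(640)[None]>540)
ys,xs=np.where(m); print('dot',xs.mean(),ys.mean(),st((xs.mean(),ys.mean()),.116))
print('corners',st((362,91),.01),st((591,92),.01))
```

```text
[[123, 126, 135], [124, 127, 138], [120, 124, 131], [67, 46, 45], [112, 37, 0], [118, 42, 0], [130, 49, 0], [157, 59, 0], [154, 56, 0], [149, 84, 62], [121, 127, 136], [119, 124, 131], [120, 121, 133]]
pad 475 162 173 [-29.5  14.8]
pad 490 162 173 [-17.4  14.8]
pad 500 162 173 [-9.3 14.7]
pad 515 163 173 [ 2.9 14.7]
pad 530 163 173 [15.1 14.6]
lane 390 [[-94.1, 18.1], [-94.0, 17.3], [-94.0, 16.4], [-92.4, -14.5], [-92.4, -15.4], [-92.4, -16.3]]
lane 420 [[-67.9, 17.1], [-67.8, 16.2], [-65.5, -14.6], [-65.4, -15.6], [-65.4, -16.5]]
dot 573.9677419354839 272.5483870967742 [  1.1 -30.8]
corners [-120.2   79.7] [68.4 77.9]
```

```bash
python3 -m jog '[[0,0,0,0.0015,0,0.058,0],[0,0,0,0,0,0.058,0],[0,0,0,0,0,0,0],[0,0,0,0,0.03,0,0],[0,0,0,0,0.03,0,0],[0,0,0,0,0.031,0,0],[0,0,0,0,0,0,0]]'
python3 - <<'E'
from h import *; from rig import observe,optics; import pickle
s=observe(); d={n:optics.get_image(n) for n in('wrist','scene')}; pickle.dump((s,d),open('w3.pkl','wb'))
k=lambda n,x,y,w,h,f:cv2.resize(d[n]['pixels'][y:y+h,x:x+w,::-1],None,fx=f,fy=f,interpolation=cv2.INTER_CUBIC)
cv2.imwrite('pics/w3.png',np.hstack([k('wrist',280,50,200,260,2),k('scene',315,197,130,169,520/169)]))
E
```

```text
time_s: 6.48
position: [0.5165, 0.0981, 0.0504]
tool_rot: [[0.305, 0.952, 0.002], [0.952, -0.305, -0.0], [0.001, 0.002, -1.0]]
ft_force: [1.4, 0.1, -1.1]
grip_width: 0.0131
gripper_force: 53.0
```

View pics/w3.png

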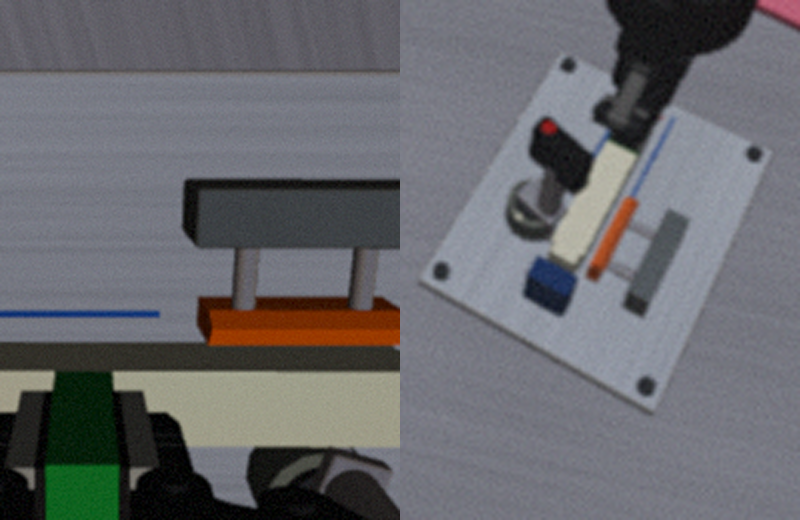

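The gauge is in the lane, clear of the roller and the pad, with its nose a few mm short of the blue stop (crop right, 560,262). Lowering it now, then pushing home.

```bash
python3 -m jog '[[0,0,0,0,0,0.002,0],[0,0,0,0,0,0,0]]' && python3 -m jog '[[0,0,0,0,0.003,0,0],[0,0,0,0,0.003,0,0],[0,0,0,0,0,0,0]]'
```

```text
time_s: 6.82
position: [0.5139, 0.099, 0.0483]
tool_rot: [[0.303, 0.953, -0.001], [0.953, -0.303, 0.0], [-0.0, -0.001, -1.0]]
ft_force: [0.1, 0.1, -2.7]
grip_width: 0.0131
gripper_force: 53.0
time_s: 7.2
position: [0.5206, 0.0968, 0.0484]
tool_rot: [[0.303, 0.953, 0.0], [0.953, -0.303, -0.0], [0.0, 0.0, -1.0]]
ft_force: [0.0, 0.2, -1.3]
grip_width: 0.0132
gripper_force: 53.0
```

```bash
python3 -m jog '[[0,0,0,0,0,0.001,0],[0,0,0,0,0,0,0]]' | grep -E 'pos|ft' && python3 -m jog '[[0,0,0,0,0.002,0,0],[0,0,0,0,0,0,0]]' | grep -E 'pos|ft' && python3 -m jog '[[0,0,0,0,0.001,0.0005,0],[0,0,0,0,0,0,0]]' | grep -E 'pos|ft'
```

```text
position: [0.5202, 0.097, 0.0472]
ft_force: [0.2, 0.3, -1.5]
position: [0.5222, 0.0964, 0.0473]
ft_force: [-0.3, 0.4, -1.6]
position: [0.5223, 0.0963, 0.0467]
ft_force: [-5.4, 0.5, 1.9]
```

Contact with the stop (-5 N) and the plate. Releasing and rising.

```bash
python3 -m jog '[[0,0,0,0,0,0,40],[0,0,0,0,0,0,40],[0,0,0,0,0,-0.02,40],[0,0,0,0,0,-0.05,40],[0,0,0,0,0,-0.05,40],[0,0,0,0,0,0,40]]'
python3 - <<'E'
from h import *; from rig import observe,optics; import pickle
s=observe(); d={n:optics.get_image(n) for n in('wrist','scene','side')}; pickle.dump((s,d),open('w4.pkl','wb'))
k=lambda n,x,y,w,h,f:cv2.resize(d[n]['pixels'][y:y+h,x:x+w,::-1],None,fx=f,fy=f,interpolation=cv2.INTER_CUBIC)
W=k('wrist',0,0,640,400,.78); 
cv2.imwrite('pics/w4.png',np.hstack([W,cv2.copyMakeBorder(k('scene',335,207,90,90,3.3)[:312],0,312-297,0,0,cv2.BORDER_CONSTANT)]))
Ri=np.array([[.951,-.309],[.309,.951]])
print('tcp st',(Ri@(np.array(s['position'])[:2]-[.5755,.0784])*1000).round(1))
E
```

```text
time_s: 8.7
position: [0.525, 0.0959, 0.1705]
tool_rot: [[0.303, 0.953, 0.009], [0.953, -0.303, -0.0], [0.002, 0.008, -1.0]]
ft_force: [0.5, 0.8, -0.0]
grip_width: 0.0342
gripper_force: 0.0
tcp st [-53.4   1.1]
```

View pics/w4.png

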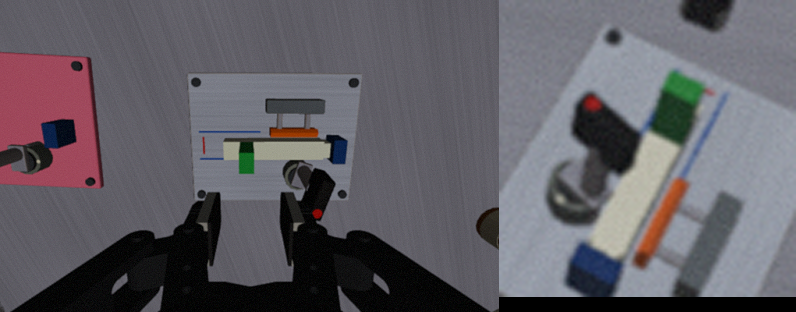

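The gauge is home against the stop (wrist crop 335,150). The dot is at about (408,273) in the full wrist image. Locating the bolt head.

Run:
```python
from h import *; import pickle
s,d=pickle.load(open('w4.pkl','rb')); Ri=np.array([[.951,-.309],[.309,.951]])
st=lambda w,uv,z:(ray(w,uv,z)[:2].round(4),(Ri@(ray(w,uv,z)[:2]-[.5755,.0784])*1000).round(1))
for n,box in(('wrist',(395,260,425,290)),('scene',(350,225,372,250)),('side',(330,140,365,165))):
    w=d[n]; im=w['pixels'].astype(int); x0,y0,x1,y1=box; c=im[y0:y1,x0:x1]
    ys,xs=np.where((c[...,0]>110)&(c[...,1]<70)&(c[...,2]<70)); u=(xs.mean()+x0,ys.mean()+y0); print(n,len(xs),np.round(u,1),st(w,u,.116))
w=d['wrist']; im=w['pixels']
m=(im.max(2)<45).astype(np.uint8); m[:, :395]=0; m[:215]=0; m[290:]=0; m[:,440:]=0
m[(im[...,0].astype(int)-im[...,1]>50)&(m.cumsum(0)>0)]=1
nn,l,stt,_=cv2.connectedComponentsWithStats(m); print(stt[1:4])
crop=cv2.resize(im[200:300,370:470,::-1],None,fx=6,fy=6,interpolation=cv2.INTER_CUBIC); cv2.imwrite('pics/h4.png',crop)
```

```text
wrist 93 [406.6 273.5] (array([0.5677, 0.0482]), array([  1.9, -31.1]))
scene 11 [363. 238.] (array([0.569 , 0.0475]), array([  3.4, -31.4]))
side 6 [346.  153.5] (array([0.5668, 0.0477]), array([  1.2, -31.9]))
[[ 395  215   35   75 1772]
 [ 434  244    6   10   49]]
```

View pics/h4.png

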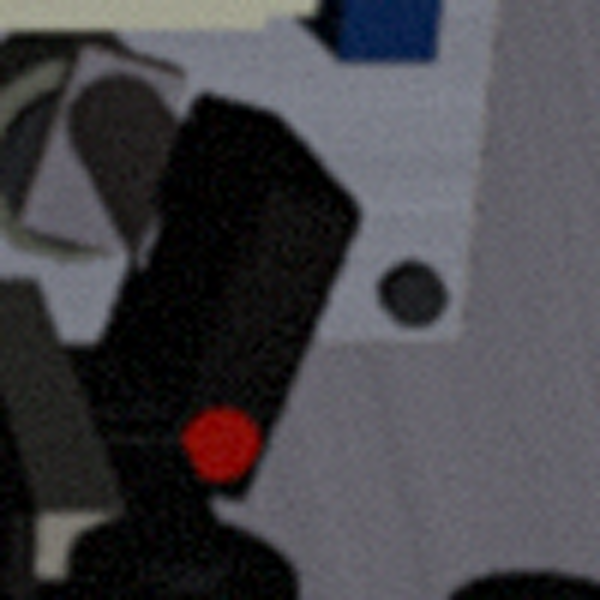

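Run:
```python
from h import *; import pickle
s,d=pickle.load(open('w4.pkl','rb')); w=d['wrist']
f=ray(w,(429.8,235.8),.116)[:2]; n=ray(w,(410.8,283.3),.116)[:2]; q=ray(w,(406.6,273.5),.116)[:2]
e=(f-n)/np.linalg.norm(f-n); ang=np.degrees(np.arctan2(e[1],e[0])); x=np.array([e[1],-e[0]]) # bolt y axis e, bolt x
print('len',np.linalg.norm(f-n),'bolt y dir',ang,'bolt x dir',ang-90,'a',np.radians(72-ang))
c=f-.018*e-.006*x; print('centre',c,'dot rel',(q-c)@x,(q-c)@e)
print('plan pivot',[.5728,.0572])
```

```text
len 0.03353070667583267 bolt y dir 56.263094252467994 bolt x dir -33.736905747532006 a 0.274660819370453
centre [0.57225507 0.05696496] dot rel 0.0010700637231003055 -0.009786762040465233
plan pivot [0.5728, 0.0572]
```

```bash
python3 -m jog '[[0,0,0.143,0,0,0,40],[0,0,0.143,0,0,0,40],[0,0,0,0,0,0,40]]' | grep -A1 -E 'pos'
python3 - <<'E'
from h import *; import pickle
s,d=pickle.load(open('w4.pkl','rb')); w=d['wrist']; im=cv2.GaussianBlur(w['pixels'],(0,0),.7).astype(int)
Ri=np.array([[.951,-.309],[.309,.951]])
st=lambda uv,z:(Ri@(ray(w,uv,z)[:2]-[.5755,.0784])*1000).round(1)
for u in(431,435,439): print('stop',u,[(v,*im[v,u].tolist()) for v in range(168,214,2)])
for u in(360,380,395):
    v=np.where(im[150:185,u,0]-im[150:185,u,2]>50)[0]+150; print('pad',u,v.min(),v.max(),st((u,v.max()+.5),.033))
    g=np.gradient(im[:,u].mean(1)); a=176+int(np.argmax(g[176:192])); b=198+int(np.argmin(g[198:212])); print('gauge',a,b,st((u,a),.032),st((u,b),.032))
E
```

```text
position: [0.5227, 0.096, 0.1655]
tool_rot: [[0.559, 0.829, -0.003], [0.829, -0.559, 0.0], [-0.001, -0.002, -1.0]]
stop 431 [(168, 116, 119, 129), (170, 119, 122, 132), (172, 96, 98, 108), (174, 10, 15, 25), (176, 7, 14, 24), (178, 7, 13, 27), (180, 8, 25, 56), (182, 12, 36, 76), (184, 12, 35, 74), (186, 11, 33, 72), (188, 12, 32, 73), (190, 11, 34, 75), (192, 11, 33, 74), (194, 11, 32, 75), (196, 12, 35, 75), (198, 9, 33, 72), (200, 12, 33, 74), (202, 11, 33, 75), (204, 13, 35, 76), (206, 9, 33, 74), (208, 11, 33, 73), (210, 67, 77, 98), (212, 121, 123, 133)]
stop 435 [(168, 118, 120, 132), (170, 121, 124, 134), (172, 119, 123, 133), (174, 65, 69, 78), (176, 10, 13, 25), (178, 3, 8, 24), (180, 11, 28, 58), (182, 10, 33, 73), (184, 13, 34, 74), (186, 11, 34, 74), (188, 8, 32, 72), (190, 14, 35, 74), (192, 10, 33, 73), (194, 10, 33, 72), (196, 9, 33, 72), (198, 9, 31, 72), (200, 8, 33, 72), (202, 11, 33, 74), (204, 13, 32, 75), (206, 10, 33, 74), (208, 12, 35, 74), (210, 68, 77, 98), (212, 120, 123, 133)]
stop 439 [(168, 119, 121, 132), (170, 120, 121, 132), (172, 126, 127, 139), (174, 122, 126, 136), (176, 75, 77, 88), (178, 12, 16, 29), (180, 10, 27, 57), (182, 11, 34, 74), (184, 9, 32, 74), (186, 12, 35, 74), (188, 9, 34, 74), (190, 10, 33, 75), (192, 10, 31, 72), (194, 10, 33, 71), (196, 8, 33, 72), (198, 12, 32, 73), (200, 10, 32, 73), (202, 9, 33, 74), (204, 9, 33, 74), (206, 12, 33, 75), (208, 12, 34, 75), (210, 69, 77, 98), (212, 118, 121, 131)]
pad 360 165 176 [-19.3  13.9]
gauge 181 204 [-19.1   9.9] [-18.3 -10. ]
pad 380 164 176 [-2.8 14. ]
gauge 181 205 [-2.4 10. ] [ -1.3 -10.8]
pad 395 165 176 [ 9.6 14. ]
gauge 181 209 [10.1 10. ] [ 11.6 -14.3]
```

```bash
python3 -m jog '[[0,0,0,-0.0022,0.0315,0,40],[0,0,0,-0.0022,0.0315,0,40],[0,0,0,0,0,0,40]]' | grep -A1 -E 'pos'
python3 - <<'E'
from h import *; import pickle
s,d=pickle.load(open('w4.pkl','rb')); w=d['wrist']
Ri=np.array([[.951,-.309],[.309,.951]])
st=lambda uv,z:(Ri@(ray(w,uv,z)[:2]-[.5755,.0784])*1000).round(2)
for u in(431,439): print('stop',st((u,179.9),.042),st((u,210),.042))
E
```

```text
position: [0.5737, 0.0559, 0.1655]
tool_rot: [[0.559, 0.829, -0.001], [0.829, -0.559, -0.0], [-0.001, -0.001, -1.0]]
stop [36.59 13.24] [ 38.96 -11.98]
stop [43.02 13.27] [ 45.55 -11.96]
```

```bash
python3 -m jog '[[0,0,0,0,0,0.04,40],[0,0,0,0,0,0.0405,40],[0,0,0,0,0,0,40],[0,0,0,0,0,0,40]]' | grep -A4 -E 'pos'
```

```text
position: [0.5733, 0.0574, 0.0877]
tool_rot: [[0.559, 0.829, 0.002], [0.829, -0.559, -0.0], [0.001, 0.001, -1.0]]
ft_force: [0.1, 0.6, -0.5]
grip_width: 0.0344
gripper_force: 0.0
```

```bash
python3 -m jog '[[0,0,0,0,0,0,0],[0,0,0,0,0,0,0],[0,0,0,0,0,0,0],[0,0,0,0,0,0,0]]' 90 | grep -A4 -E 'pos'; python3 -c "
from rig import observe; print(observe()['wrist_torque'])"
```

```text
position: [0.5734, 0.0573, 0.0881]
tool_rot: [[0.56, 0.829, 0.003], [0.829, -0.56, 0.0], [0.002, 0.002, -1.0]]
ft_force: [-0.8, 1.5, 5.6]
grip_width: 0.0105
gripper_force: 87.8
[ 0.2062641   0.30169244 -0.11767726]
```

```bash
python3 -m jog '[[0,0,0.16,0,0,0,0],[0,0,0.16,0,0,0,0],[0,0,0.16,0,0,0,0],[0,0,0.16,0,0,0,0],[0,0,0.16,0,0,0,0],[0,0,0.16,0,0,0,0],[0,0,0.16,0,0,0,0],[0,0,0,0,0,0,0]]' | grep -A4 -E 'pos'; python3 -c "
from rig import observe; print(observe()['wrist_torque'])"; python3 -m jog '[[0,0,0.1,0,0,0,0],[0,0,0.1,0,0,0,0],[0,0,0,0,0,0,0]]' | grep -A4 -E 'pos'; python3 -c "
from rig import observe; print(observe()['wrist_torque'])"
```

```text
position: [0.5736, 0.0569, 0.0881]
tool_rot: [[0.99, -0.144, 0.003], [-0.144, -0.99, -0.001], [0.003, 0.0, -1.0]]
ft_force: [-0.9, -1.1, 5.2]
grip_width: 0.0105
gripper_force: 88.0
[-0.19475741  0.25563669 -0.16649565]
position: [0.5735, 0.0568, 0.0881]
tool_rot: [[0.941, -0.337, 0.003], [-0.337, -0.941, -0.001], [0.003, -0.0, -1.0]]
ft_force: [-0.8, -2.0, 5.6]
grip_width: 0.0106
gripper_force: 88.0
[-0.28423253  0.29191365 -0.1649318 ]
```

```bash
python3 -m jog '[[0,0,0,0,0,0,40],[0,0,0,0,0,0,40],[0,0,0,0,0,-0.035,40],[0,0,0,0,0,-0.035,40],[0,0,0,-0.0308,-0.0132,0,40],[0,0,0,-0.0308,-0.0132,0,40]]' | grep -A3 -E 'pos'; python3 -m jog '[[0,0,-0.16,0,0,0,40],[0,0,-0.16,0,0,0,40],[0,0,-0.16,0,0,0,40],[0,0,-0.16,0,0,0,40],[0,0,-0.16,0,0,0,40],[0,0,-0.16,0,0,0,40],[0,0,-0.16,0,0,0,40],[0,0,-0.16,0,0,0,40],[0,0,-0.16,0,0,0,40],[0,0,-0.16,0,0,0,40]]'| grep -A3 -E 'pos'; python3 -m jog '[[0,0,0,0,0,0,40],[0,0,0,0,0,0,40]]'| grep -B1 -A3 -E 'pos'
python3 - <<'E'
from h import *; from rig import observe,optics; import pickle
s=observe(); d={n:optics.get_image(n) for n in('wrist','scene')}; pickle.dump((s,d),open('w5.pkl','wb'))
w=d['wrist']; im=cv2.GaussianBlur(w['pixels'],(0,0),.7).astype(int)
cv2.imwrite('pics/w5.png',w['pixels'][...,::-1])
Ri=np.array([[.951,-.309],[.309,.951]])
st=lambda uv,z:(Ri@(ray(w,uv,z)[:2]-[.5745,.0787])*1000).round(1)
m=(im[...,1]-im[...,0]>60); ys,xs=np.where(m); print(len(xs),xs.min(),xs.max(),ys.min(),ys.max(),xs.mean(),ys.mean())
b=(im[...,1]>120)&(im[...,1]-im[...,0]>60); ys,xs=np.where(b); print('handle top',len(xs), st((xs.mean(),ys.mean()),.078))
print('tcp',(Ri@(np.array(s['position'])[:2]-[.5745,.0787])*1000).round(1))
E
```

```text
position: [0.5232, 0.1032, 0.1567]
tool_rot: [[0.942, -0.337, 0.001], [-0.337, -0.942, 0.0], [0.001, -0.0, -1.0]]
ft_force: [-0.3, 0.1, -0.5]
grip_width: 0.0341
position: [0.5237, 0.1028, 0.1564]
tool_rot: [[0.304, 0.953, -0.0], [0.953, -0.304, 0.0], [0.0, -0.0, -1.0]]
ft_force: [0.4, 0.2, -0.6]
grip_width: 0.0342
time_s: 14.22
position: [0.5238, 0.1028, 0.1564]
tool_rot: [[0.312, 0.95, 0.0], [0.95, -0.312, 0.0], [0.0, 0.0, -1.0]]
ft_force: [-0.5, -0.8, -0.2]
grip_width: 0.0339
536 311 331 201 228 320.89179104477614 214.46268656716418
handle top 0 [nan nan]
tcp [-55.7   7.2]<stdin>:8: RuntimeWarning: Mean of empty slice.
  ret = ret.dtype.type(ret / rcount)
```

```bash
cat > rd.sh <<'E'
grep -E 'pos|ft_f|grip_w'|tr '\n' ' '; echo
E
python3 -m jog '[[0,0,0,0,0,0.053,40],[0,0,0,0,0,0.0534,40],[0,0,0,0,0,0,40],[0,0,0,0,0,0,40]]'|sh rd.sh; python3 -m jog '[[0,0,0,0,0,0,40]]'|sh rd.sh;  python3 -m jog '[[0,0,0,0,0,0,0],[0,0,0,0,0,0,0],[0,0,0,0,0,0,0]]' 30|sh rd.sh;  python3 -m jog '[[0,0,0,0,0,0,0]]'|sh rd.sh
```

```text
position: [0.5249, 0.1027, 0.0517] ft_force: [0.1, 0.4, -0.4] grip_width: 0.0341 
position: [0.5249, 0.1028, 0.052] ft_force: [-0.3, 0.6, 0.3] grip_width: 0.034 
position: [0.5242, 0.1028, 0.0512] ft_force: [-1.8, -0.7, 6.6] grip_width: 0.0136 
position: [0.5242, 0.1028, 0.0513] ft_force: [-1.1, -0.3, 6.7] grip_width: 0.0135
```

```bash
python3 -m jog '[[0,0,0,0,0,-0.0007,0],[0,0,0,0,0,0,0]]'|sh rd.sh; python3 -m jog '[[0,0,0,0,0,0,0]]'|sh rd.sh
```

```text
position: [0.5242, 0.1028, 0.0512] ft_force: [-0.0, 1.2, 4.3] grip_width: 0.0132 
position: [0.5242, 0.1028, 0.0513] ft_force: [-1.4, 2.1, 6.1] grip_width: 0.0134
```

```bash
for i in 1 2; do python3 -m jog '[[0,0,0,0,-0.003,0,0],[0,0,0,0,0,0,0]]'|sh rd.sh; python3 -m jog '[[0,0,0,0,0,0,0]]'|sh rd.sh; done
```

```text
position: [0.5227, 0.1033, 0.0514] ft_force: [4.9, -1.9, 2.4] grip_width: 0.013 
position: [0.5227, 0.1033, 0.0513] ft_force: [4.9, -1.3, 2.3] grip_width: 0.0134 
position: [0.52, 0.1042, 0.0514] ft_force: [6.3, -1.8, 1.7] grip_width: 0.0139 
position: [0.52, 0.1041, 0.0514] ft_force: [5.7, -1.3, 2.8] grip_width: 0.0134
```

```bash
for i in 1 2; do python3 -m jog '[[0,0,0,0,-0.003,-0.0003,0],[0,0,0,0,0,0,0]]'|sh rd.sh; python3 -m jog '[[0,0,0,0,0,0,0]]'|sh rd.sh; python3 -m jog '[[0,0,0,0,0,0,0]]'|sh rd.sh; done
```

```text
position: [0.5164, 0.1053, 0.0514] ft_force: [5.3, -0.6, 1.2] grip_width: 0.0133 
position: [0.5164, 0.1053, 0.0514] ft_force: [4.8, -0.5, 1.6] grip_width: 0.0135 
position: [0.5164, 0.1053, 0.0514] ft_force: [5.9, -1.7, 1.9] grip_width: 0.0132 
position: [0.5126, 0.1065, 0.0514] ft_force: [3.6, -0.1, 1.1] grip_width: 0.0136 
position: [0.5126, 0.1065, 0.0514] ft_force: [3.5, 1.0, 1.5] grip_width: 0.0136 
position: [0.5126, 0.1065, 0.0514] ft_force: [3.6, -0.3, 2.3] grip_width: 0.0133
```

```bash
for i in 1 2 3; do python3 -m jog '[[0,0,0,0,-0.003,0,0],[0,0,0,0,0,0,0]]'|sh rd.sh; python3 -m jog '[[0,0,0,0,0,0,0]]'|sh rd.sh; python3 -m jog '[[0,0,0,0,0,0,0]]'|sh rd.sh; done
```

```text
position: [0.5095, 0.1074, 0.0513] ft_force: [3.5, 0.6, 3.0] grip_width: 0.0137 
position: [0.5095, 0.1074, 0.0513] ft_force: [4.0, 0.8, 3.2] grip_width: 0.0134 
position: [0.5095, 0.1074, 0.0513] ft_force: [3.6, 1.2, 4.7] grip_width: 0.0136 
position: [0.5068, 0.1083, 0.0513] ft_force: [4.9, 0.6, 3.2] grip_width: 0.0137 
position: [0.5068, 0.1083, 0.0513] ft_force: [4.3, -0.3, 3.5] grip_width: 0.0136 
position: [0.5068, 0.1083, 0.0514] ft_force: [5.0, 0.8, 3.8] grip_width: 0.0136 
position: [0.504, 0.1092, 0.0513] ft_force: [4.6, 0.2, 4.0] grip_width: 0.0136 
position: [0.504, 0.1092, 0.0513] ft_force: [4.7, 0.4, 3.5] grip_width: 0.0135 
position: [0.504, 0.1092, 0.0513] ft_force: [5.2, -0.4, 4.3] grip_width: 0.0139
```

```bash
for i in 1 2 3 4 5 6; do python3 -m jog '[[0,0,0,0,0.003,0,0]]'|sh rd.sh; done; python3 -m jog '[[0,0,0,0,0,0,0]]'|sh rd.sh;python3 -m jog '[[0,0,0,0,0,0,0]]'|sh rd.sh
```

```text
position: [0.5043, 0.109, 0.0512] ft_force: [-11.0, 7.5, 17.1] grip_width: 0.0133 
position: [0.505, 0.1087, 0.0512] ft_force: [-14.9, 7.2, 21.9] grip_width: 0.0136 
position: [0.5076, 0.1079, 0.0512] ft_force: [-15.0, 7.7, 20.6] grip_width: 0.0134 
position: [0.5105, 0.1069, 0.0512] ft_force: [-15.7, 6.1, 20.3] grip_width: 0.0137 
position: [0.5134, 0.106, 0.0512] ft_force: [-14.7, 6.6, 20.0] grip_width: 0.0136 
position: [0.5163, 0.1051, 0.0512] ft_force: [-14.6, 6.4, 18.6] grip_width: 0.0134 
position: [0.5168, 0.105, 0.0512] ft_force: [-12.7, 6.1, 17.4] grip_width: 0.0135 
position: [0.5168, 0.105, 0.0512] ft_force: [-12.6, 7.2, 17.6] grip_width: 0.0138
```

Pushing in loads the nose onto the plate (fz +18). I raise the tool a little to relieve that before going on.

```bash
python3 -m jog '[[0,0,0,0,0,-0.001,0],[0,0,0,0,0,0,0]]'|sh rd.sh; for i in 1 2 3; do python3 -m jog '[[0,0,0,0,0.001,-0.0003,0]]'|sh rd.sh; done
```

```text
position: [0.517, 0.1049, 0.0515] ft_force: [-8.4, 5.7, 8.8] grip_width: 0.0132 
position: [0.5176, 0.1046, 0.0517] ft_force: [-9.4, 6.1, 8.1] grip_width: 0.0135 
position: [0.5184, 0.1044, 0.0518] ft_force: [-9.8, 6.3, 7.4] grip_width: 0.0136 
position: [0.5193, 0.1041, 0.0519] ft_force: [-8.3, 5.7, 4.5] grip_width: 0.0133
```

```bash
for i in 1 2 3 4; do python3 -m jog '[[0,0,0,0.0002,0.001,-0.0002,0]]'|sh rd.sh; done; python3 -m jog '[[0,0,0,0,0,0,0],[0,0,0,0,0,0,0]]'|sh rd.sh
```

```text
position: [0.5204, 0.1038, 0.052] ft_force: [-8.2, 4.9, 4.2] grip_width: 0.0138 
position: [0.5214, 0.1036, 0.0521] ft_force: [-7.4, 3.9, 3.3] grip_width: 0.0137 
position: [0.5224, 0.1033, 0.0522] ft_force: [-6.7, 4.1, 1.1] grip_width: 0.0134 
position: [0.5235, 0.1031, 0.0522] ft_force: [-6.2, 2.1, -0.0] grip_width: 0.0133 
position: [0.5238, 0.103, 0.0522] ft_force: [-4.8, 2.4, -0.6] grip_width: 0.0136
```

Moving drag with neutral z load is about 6.5 N, so the push is near 5.5 N. Seating the nose.

```bash
for i in 1 2; do python3 -m jog '[[0,0,0,0,0.0008,0,0],[0,0,0,0,0,0,0]]'|sh rd.sh; done
```

```text
position: [0.5245, 0.1027, 0.0522] ft_force: [-5.6, 2.5, -0.3] grip_width: 0.0135 
position: [0.525, 0.1025, 0.0522] ft_force: [-6.7, 3.0, 1.4] grip_width: 0.0133
```

```bash
for i in 1 2; do python3 -m jog '[[0,0,0,0,0.0008,0,0],[0,0,0,0,0,0,0]]'|sh rd.sh; done
```

```text
position: [0.525, 0.1025, 0.0522] ft_force: [-9.9, 3.1, 3.8] grip_width: 0.0138 
position: [0.525, 0.1025, 0.0522] ft_force: [-13.1, 5.3, 6.3] grip_width: 0.0134
```

The nose is against the stop, as position stays fixed while force climbs. Relaxing, releasing and retreating.

```bash
python3 -m jog '[[0,0,0,0,-0.0015,0,0],[0,0,0,0,0,0,0]]'|sh rd.sh; python3 -m jog '[[0,0,0,0,0,0,40],[0,0,0,0,0,0,40],[0,0,0,0,0,0,40],[0,0,0,0,0,-0.02,40],[0,0,0,0,0,-0.05,40],[0,0,0,0,-0.02,-0.05,40],[0,0,0,0,-0.03,0,40],[0,0,0,0,0,0,40]]'|sh rd.sh
python3 - <<'E'
from h import *; from rig import observe,optics; import pickle
s=observe(); d={n:optics.get_image(n) for n in('wrist','scene','side')}; pickle.dump((s,d),open('w6.pkl','wb')); print(s['time_s'])
k=lambda n,x,y,w,h,f:cv2.resize(d[n]['pixels'][y:y+h,x:x+w,::-1],None,fx=f,fy=f,interpolation=cv2.INTER_CUBIC)
cv2.imwrite('pics/w6.png',np.vstack([k('wrist',180,60,320,200,2.5)[:330],np.hstack([k('scene',325,207,133,90,3),k('side',285,140,133,90,3)])]))
E
```

```text
position: [0.525, 0.1025, 0.0522] ft_force: [-6.5, 3.5, 1.5] grip_width: 0.0132 
position: [0.4805, 0.1176, 0.1745] ft_force: [-0.5, 0.1, 0.9] grip_width: 0.0342 
23.7Traceback (most recent call last):
  File "<stdin>", line 4, in <module>
    return _nx.concatenate(arrs, 0, dtype=dtype, casting=casting)
           ~~~~~~~~~~~~~~~^^^^^^^^^^^^^^^^^^^^^^^^^^^^^^^^^^^^^^^
ValueError: all the input array dimensions except for the concatenation axis must match exactly, but along dimension 1, the array at index 0 has size 800 and the array at index 1 has size 798
```

Run:
```python
from h import *; import pickle
s,d=pickle.load(open('w6.pkl','rb'))
k=lambda n,x,y,w,h,f:cv2.resize(d[n]['pixels'][y:y+h,x:x+w,::-1],None,fx=f,fy=f,interpolation=cv2.INTER_CUBIC)
cv2.imwrite('pics/w6.png',np.vstack([k('wrist',250,90,266,100,3),np.hstack([k('scene',325,207,133,100,3),k('side',285,130,133,100,3)])]))
w=d['wrist']; im=cv2.GaussianBlur(w['pixels'],(0,0),.7).astype(int)
Ri=np.array([[.951,-.309],[.309,.951]]); st=lambda uv,z:(Ri@(ray(w,uv,z)[:2]-[.5745,.0787])*1000).round(1)
print('pix of stop,pad,a', proj(w,np.array([[.035,0,.042],[-.005,.0155,.033]])@np.array([[.951,.309,0],[-.309,.951,0],[0,0,1]]).T+[.5745,.0787,0]).round())
```

```text
pix of stop,pad,a [[485. 202.]
 [435. 181.]]
```

View pics/w6.png

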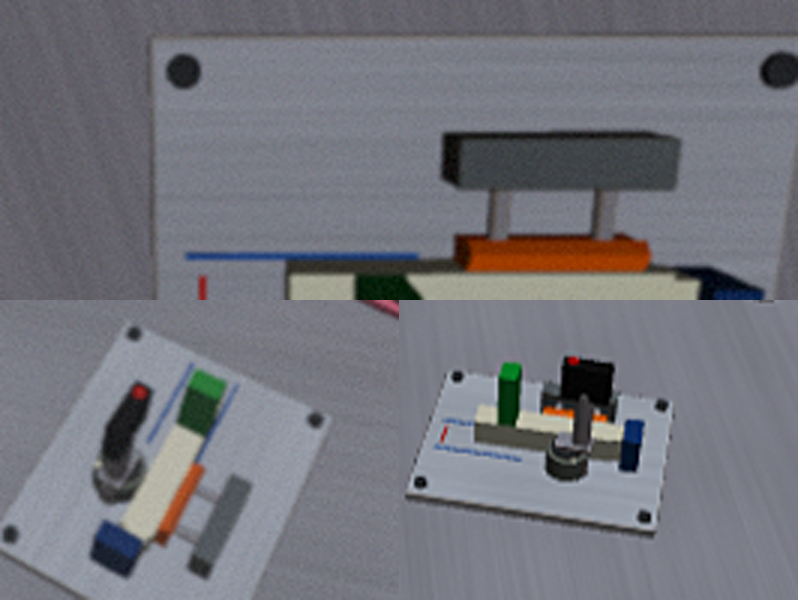

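The gauge is home at the stop and squeezed between roller and pad (bar head now turned about 90°). One cross-check by code: pad compression before and after, measured against the plate's far edge.

Run:
```python
from h import *; import pickle
Ri=np.array([[.951,-.309],[.309,.951]])
for f,us in(('w4.pkl',(350,365,380,395)),('w5.pkl',None),('w6.pkl',(410,420,435,450))):
    s,d=pickle.load(open(f,'rb')); w=d['wrist']; im=cv2.GaussianBlur(w['pixels'],(0,0),1).astype(float)
    st=lambda uv,z:(Ri@(ray(w,uv,z)[:2]-[.5745,.0787])*1000)
    o=im[...,0]-im[...,2]; o[:140]=0; o[200:]=0
    if us is None:
        c=np.where((o>60).sum(0)>4)[0]; us=np.linspace(c.min()+8,c.max()-8,4).astype(int)
    out=[]
    for u in us:
        v=np.where(o[:,u]>50)[0].max(); p=o[v,u],o[v+1,u]; ve=v+(p[0]-50)/(p[0]-p[1])
        g=np.gradient(im[:,u].mean(1)); lim=int(proj(w,[[*(Ri.T@(np.array([st((u,ve),.033)[0],80])/1000)+[.5745,.0787]),.01]])[0,1])
        e=lim-8+np.argmax(np.abs(g[lim-8:lim+9])); gy=np.where(o[:,u]>50)[0].min()
        out.append((round(st((u,ve),.033)[1],2),round(st((u,e),.01)[1],1),int(e-lim)))
    print(f,out)
```

```text
w4.pkl [(np.float64(14.12), np.float64(79.4), 1), (np.float64(14.18), np.float64(79.4), 1), (np.float64(14.27), np.float64(79.5), 1), (np.float64(14.31), np.float64(79.6), 1)]Traceback (most recent call last):
  File "<stdin>", line 11, in <module>
    return umr_maximum(a, axis, None, out, keepdims, initial, where)
ValueError: zero-size array to reduction operation maximum which has no identity
```

Run:
```python
from h import *; import pickle
Ri=np.array([[.951,-.309],[.309,.951]])
for f,us in(('w4.pkl',(350,365,380,395)),('w6.pkl',(415,425,435,450))):
    s,d=pickle.load(open(f,'rb')); w=d['wrist']; im=cv2.GaussianBlur(w['pixels'],(0,0),1).astype(float)
    st=lambda uv,z:(Ri@(ray(w,uv,z)[:2]-[.5745,.0787])*1000)
    o=im[...,0]-im[...,2]; o[:140]=0; o[200:]=0
    for u in us:
        k=np.where(o[:,u]>60)[0]; 
        if not len(k): print(f,u,'none'); continue
        v=k.max(); ve=v+(o[v,u]-60)/(o[v,u]-o[v+1,u])
        g=np.abs(np.gradient(im[80:130,u].mean(1))); print(f,u,st((u,ve),.033).round(2),'edge',st((u,80+int(np.argmax(g))),.01).round(1))
```

```text
w4.pkl 350 [-26.54  14.36] edge [-25.6  53.2]
w4.pkl 365 [-14.17  14.41] edge [-12.8  53.3]
w4.pkl 380 [-1.8  14.49] edge [ 0.1 53.4]
w4.pkl 395 [10.59 14.53] edge [13.  53.4]
w6.pkl 415 [-21.82  16.22] edge [-20.6  79.4]
w6.pkl 425 [-13.44  16.22] edge [-12.1  79.4]
w6.pkl 435 [-5.06 16.22] edge [-3.6 79.5]
w6.pkl 450 [ 7.51 16.22] edge [ 9.2 79.5]
```

Pad compression is about 1.8 mm, or about 4.5 N, which agrees with the measured drag. Handing in.

```bash
python3 -c "
from rig import job; print(job.close_job())"
```

```text
the job is handed in; nothing more can be done
None
```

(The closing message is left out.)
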